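# Put the fuller tea caddy on the bedside tray

### The arm

A 7-joint arm with a two-finger parallel gripper is mounted at the origin on the work surface. World frame = base frame: x ahead of the robot, y to its left, z up, the work surface at z = 0. Lengths are in m, angles in rad, forces in N, time in s.
With the tool pointing down it reaches from about 0.425 to 1.025 m from the base axis. Payload 3.6 kg.
Tool frame: the origin (TCP) lies midway between the tips of the shut fingers; the grasp point (between the pads) lies 19 mm behind it; z points along the fingers, x is the direction in which the jaws open and shut, and the axes are right-handed (so a half turn about z gives the same grasp; the last joint's range is limited). The gripper opens to 85 mm and grips with 20 to 120 N. Pads are 22 mm wide; open, the fingers measure 114 mm over their backs; the gripper's body (76 mm by 85 mm) begins 54 mm behind the grasp point. The pads swing forward as they close: fully open they stand 13 mm farther back than shut.
Start: joints at [-1.315, 0.591, 0.048, 1.609, -0.033, 0.943, -0.034], TCP at [0.248, 0.681, 0.231] pointing down, gripper open.
Joint ranges: [-2.69, 2.69], [-0.47, 2.24], [-1.27, 1.36], [0.19, 2.51], [-1.53, 4.68], [0.08, 2.07], [-3.09, 3.09]. Speed limits (rad/s): [2.57, 2.57, 3.14, 3.14, 3.14, 3.14, 3.14].

### API

Orientations are given as a unit quaternion [w, x, y, z].
In Python, from cell import sensors, get_image, get_calibration, arm, nets gives the robot as it stands.
- The arm moves only by the tool jog_arm, never from a script. Its argument "rows" is a list of rows, each an object with "grip": the gripper's target within -1 to 1 (fully open at 1, half-way at 0, shut at -1); "dp": the shift along the tool's x, y, z as a fraction of full scale, a list of three; "twist": the turn about the tool's z as a fraction of full scale. A call has exactly 8 rows; each row shifts and turns the commanded pose from where the row before left it, along the tool's axes as they then stand; what a row does not reach is not made up. Full scale, the value 1, is 300 mm for a shift and 180 degrees for a turn. A row lasts 1/10 s, in which the tool goes at most 50 mm and 8.59 degrees, less where a joint would pass 70% of its speed; a pose out of reach is approached as far as the arm can. A call with a number of a shift or a turn outside -1 to 1 is refused whole. A call with a gripper value outside its range is refused whole. The fingers move at their own pace and stop on an object; "force" is the grip in N (left out, the last holds). Time passes only in rows, so rows that do not move let the fingers close, or fill a call up. It gives the time, the measured TCP pose, the force and the opening at its end, in the units of the state.
- sensors.state(): the state, without advancing time (a new reading comes with each control period).
- get_image(name): name is "side" or "top"; returns the picture (480x640x3 uint8, red, green, blue); there is no depth.
- get_calibration(name): a dict with "vertical_fov" (degrees; the focal length in pixels is half the picture's height over the tangent of half this angle, whatever the lens; pixels are square), "cx", "cy" (the principal point, pixels), "world_to_cam" (4x4, takes a point from world to camera coordinates). Camera axes: x right, y down, z forward; pixel columns grow to the right and rows downward; lengths in m; the calibration is good to about 2 mm. A picture is of the moment at which its call begins. get_calibration takes no time and is no camera call.
- arm.sign_off(): hands the job in, once; it reports no verdict.
Trained networks look in the newest picture that a camera, given by its name, has taken for a name from the list of things; names that differ only in an ending like _2 or _b are one class to them, and where a whole thing is asked for, a point or a joint stands for the part that bears it (a point fixed in the world has none). Each returns a list of dicts, best first, with "confidence" (0 to 1); they miss things now and then, are a little off and sometimes report something else, mostly with a low value. They report only what shows in the picture. A call takes as long as a camera call. They do not tell look-alikes from the thing itself.
- nets.recognise(camera, target): "point" ([x, y, z] in m, in world coordinates, good to about 4 mm: the middle of the surface that is visible of it).
The state is a dict: "t": time; "q": joint angles; "qd": joint speeds; "joint_efforts": joint torques, N m; "tcp_pos": TCP position; "orientation": TCP orientation; "wrist_force": force on the tool from outside, world axes, zero at the start; "moment": the same for the moment, N m; "width": finger opening in m.
Only numpy, scipy, OpenCV 4.12 (cv2) and the standard library are available. Lean on these libraries where they do the work, as an engineer would, in place of code of your own. Each camera call takes 0.05 s, during which the arm holds its last target. There are 200 camera calls.

### The job

Two closed tea caddies stand on the table and one holds much more tea than the other: lift the blue-lidded one clear of the table to feel its weight and set it back on the table, then lift the copper-lidded one in the same way. Seat the heavier caddy fully home in the square well of the dark wooden stand on the tray, feeling for the well gently and never pressing on the stand or tray with more than 25 N, and leave the lighter one standing upright on the table. Keep both caddies upright throughout and leave the teapot, cup, book, spectacles and vases where they are.

Things in the scene. Friction and masses are not known exactly. Their poses are not given: they have to be found in the camera images.
- caddy_blue: Closed dark steel tea caddy, blue lid (closed fast), 60 x 60 mm, 100 mm tall, flat upright sides, lid knob 14 mm tall, 16 mm wide. Origin: centre of underside; z up, x and y square to the sides. With the pressed tea unseen inside it weighs about 0.25 kg if it is the lighter caddy, 0.45 to 0.55 kg if the heavier; either may be the heavier and the looks do not tell.
- caddy_copper: The second caddy, the same in every way as the blue one except that its lid is copper-coloured. Origin at the centre of its underside.
- tray: Oak tray, fixed to the table, 260 mm (its x) by 370 mm (its y), floor 8 mm above the table, edge 22 mm high, a brass bar handle 42 mm high at its +y and -y ends. Origin at the centre of its underside. It carries teapot, cup and the stand: a dark wooden block 92 mm square, square with the tray, top 26 mm above the table, a square well in its middle.
- seat (a point): Nominal centre of the well's floor, at (-45, -95) mm in the tray's x, y, 14 mm above the table; axes as the tray's. The true centre is off by up to 3.2 mm each way in x and in y.
- stand_top (a point): Nominal centre of the well's mouth, 12 mm above seat; axes as the tray's. The well is 63 x 63 mm, 12 mm deep, its mouth square-edged: 1.5 mm of room on each side of a caddy. The stand lies on rubber feet with slack in the tray and takes about 10 N sideways to shift, so the well must be found by feel: off the well, a caddy comes to rest on the stand's top at this height.
- teapot: Bystander: dark metal teapot with a wicker handle and a spout, 130 mm tall, on the tray. Origin under its centre.
- cup: Bystander: white cup, 76 mm wide, 62 mm tall, on the tray. Origin under its centre.
- book: Bystander: grey book lying flat, 150 x 210 x 30 mm. Origin under its centre.
- glasses: Bystander: black spectacles on the book, 130 mm wide, 45 mm tall. Origin under the bridge.
- blue_vase: Bystander: blue bottle vase, 80 mm wide, 130 mm tall. Origin under its centre.
- clear_vase: Bystander: small clear vase, 68 mm wide, 82 mm tall, beyond the caddies. Origin under its centre.
Not all that is in view belongs to the job. What is shaped like the caddy_copper but green or purple is not meant.

How it is judged:
By the outcome, as a careful person would: the job done as asked, in the order asked, and still so for the second after the job is handed in, with the robot touching nothing.
It also fails if it takes over 72 s, if anything falls off the work surface, if the arm or the gripper's body presses on something with over 40 N, if the wrist force passes 120 N, or if a joint passes its speed limit or range.

## Working session

There is one attempt and no reset: what is moved stays moved. The work goes in short steps, Python scripts to look and compute and a tool call to move; the robot and the scene stay as the last step left them, time stands still between calls to the robot, and variables do not carry over. Pictures are saved under pics/ and viewed, about 8 in all and at most 12, crops included, and the job is handed in when it is done.

Besides the shell and the picture viewer there is one more tool, called after "Call:" as name(argument=value, ...), one argument or row to a line, values as JSON. jog_arm: Moves the arm, as the interface text tells. Shift numbers are shares of 300 mm and turn numbers shares of 180 degrees, none past 1 either way. Its arguments: {"type":"object","properties":{"rows":{"type":"array","items":{"type":"object","properties":{"grip":{"type":"number"},"dp":{"type":"array","items":{"type":"number"}},"twist":{"type":"number"}}}},"force":{"type":"number"}},"required":["rows"]}

```bash
ls; mkdir -p pics; python3 - <<'E'
from cell import sensors,get_image,get_calibration,arm,nets
import cv2
for n in("top","side"):
    im=get_image(n); cv2.imwrite(f"pics/{n}0.png",im[:,:,::-1]); print(n,get_calibration(n))
    for t in("caddy_blue","caddy_copper","stand_top","tray","teapot","cup","clear_vase","blue_vase"):
        print(t,[( [round(x,3) for x in d["point"]],round(d["confidence"],2)) for d in nets.recognise(n,t)])
print(sensors.state())
E
```

```text
pics
top {'vertical_fov': 55.61772544474719, 'cx': 322.4124369543306, 'cy': 237.67502004164612, 'world_to_cam': array([[-2.33503221e-02, -9.99726841e-01, -1.00330970e-03,
        -9.99707897e-02],
       [-9.98520206e-01,  2.33714188e-02, -4.91037096e-02,
         5.23393958e-01],
       [ 4.91137452e-02, -1.44762426e-04, -9.98793181e-01,
         1.04713741e+00],
       [ 0.00000000e+00,  0.00000000e+00,  0.00000000e+00,
         1.00000000e+00]])}
caddy_blue [([0.484, -0.076, 0.096], 0.89)]
caddy_copper [([0.408, -0.233, 0.103], 0.81), ([0.342, -0.37, 0.1], 0.77), ([0.52, -0.292, 0.1], 0.7), ([0.681, -0.323, 0.101], 0.6)]
stand_top [([0.573, 0.214, 0.006], 0.97)]
tray [([0.567, 0.218, 0.004], 0.87)]
teapot [([0.608, 0.291, 0.113], 0.75)]
cup [([0.526, 0.383, 0.038], 0.79)]
clear_vase [([0.653, -0.197, 0.057], 0.93)]
blue_vase [([0.699, -0.093, 0.082], 0.85), ([0.521, -0.286, 0.1], 0.61)]
side {'vertical_fov': 53.049970452653675, 'cx': 318.18011984343576, 'cy': 237.45885136120958, 'world_to_cam': array([[ 0.98908201, -0.1454663 ,  0.02358685, -0.54788214],
       [-0.04942166, -0.47
[... 656 characters left out ...]
, 0.071], 0.56)]
{'t': 0.9, 'q': array([-1.31452156,  0.59117906,  0.04842964,  1.60845016, -0.03326849,
        0.94268234, -0.03369909]), 'qd': array([-0.00069826, -0.0004622 , -0.00074177,  0.00150291, -0.00127154,
       -0.00081962,  0.00157976]), 'joint_efforts': array([ 1.02513588e-04, -5.48624325e+01,  1.54637273e+00, -1.98543280e+01,
        9.38969781e-03,  1.48932471e-03,  4.37452229e-06]), 'tcp_pos': array([0.24848098, 0.68113133, 0.23133708]), 'orientation': array([-2.41576403e-07,  8.19346937e-01,  5.73297998e-01,  5.50533382e-05]), 'wrist_force': array([ 0.13621219,  0.47132266, -0.21623853]), 'moment': array([0.00249255, 0.03213969, 0.00637106]), 'width': 0.08528506714412405}
```

View pics/top0.png

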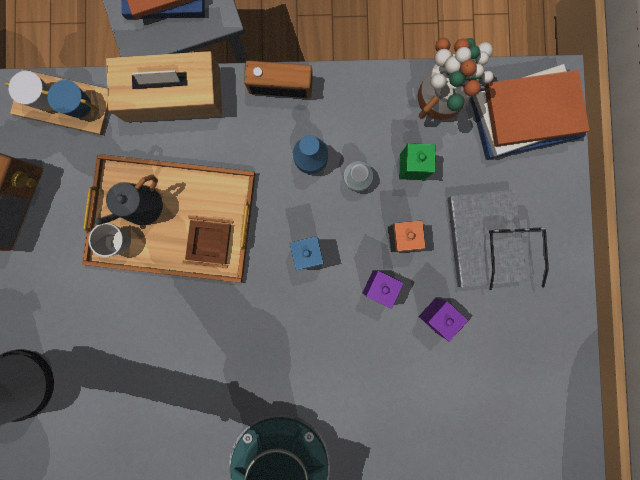

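View pics/side0.png

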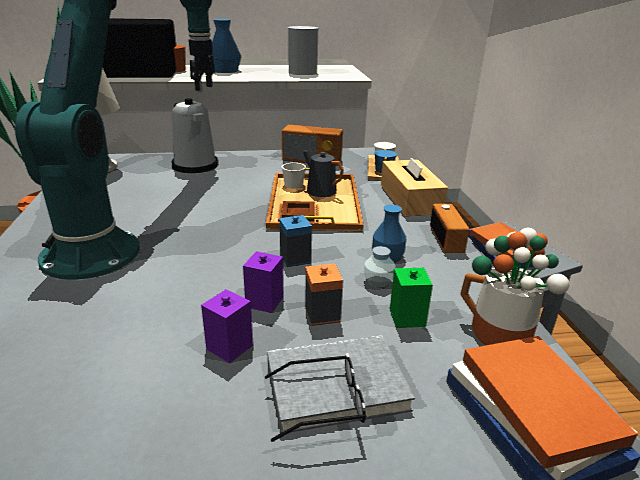

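The top view shows the blue lid at (306,253) and the orange-copper lid at (409,236). The things that could be mistaken for copper are the purple caddies at (384,289) and (445,319) and the green one at (420,160). The blue vase at (310,153) could be mistaken for blue. The stand is at (209,241). I'll measure these and check the choice in one close crop.

```bash
cat > h.py <<'E'
import numpy as np,cv2
from cell import sensors,get_image,get_calibration,arm,nets
def cam(n):
    c=get_calibration(n);f=240/np.tan(np.radians(c["vertical_fov"]/2));return c,f
def unproj(n,uv,z):
    c,f=cam(n);T=c["world_to_cam"];R=T[:3,:3];o=-R.T@T[:3,3];r=[]
    for u,v in np.atleast_2d(uv):
        d=R.T@np.array([(u-c["cx"])/f,(v-c["cy"])/f,1]);r.append((o+d*(z-o[2])/d[2])[:2])
    return np.array(r)
def proj(n,P):
    c,f=cam(n);T=c["world_to_cam"];p=(T[:3,:3]@np.atleast_2d(P).T).T+T[:3,3]
    return np.c_[f*p[:,0]/p[:,2]+c["cx"],f*p[:,1]/p[:,2]+c["cy"]]
def lid(im,hue,box,n="top",z=.1):
    x0,y0,x1,y1=box;h=cv2.cvtColor(im[y0:y1,x0:x1],cv2.COLOR_RGB2HSV)
    m=((abs(h[...,0].astype(int)-hue)<10)&(h[...,1]>100)&(h[...,2]>60)).astype(np.uint8)
    m=cv2.morphologyEx(m,cv2.MORPH_CLOSE,np.ones((7,7)))
    c=max(cv2.findContours(m,0,2)[0],key=cv2.contourArea)
    return cv2.boxPoints(cv2.minAreaRect(c))+[x0,y0],h
def report(name,q,z):
    w=unproj("top",q,z);e=np.roll(w,-1,0)-w
    print(name,q.round(1).tolist(),"c",w.mean(0).round(4),"len",np.linalg.norm(e,axis=1).round(4),"ang",np.degrees(np.arctan2(e[:,1],e[:,0])).round(1))
E
python3 - <<'E'
from h import *
im=get_image("top")
print(proj("top",[[.484,-.076,.1],[.52,-.292,.1]]),im[258,302],im[240,402])
for n,hue,b in(("blue",104,(280,225,335,285)),("cop",9,(380,210,440,265))):
    q,h=lid(im,hue,b); print(h[30,22]); report(n,q,.1)
a=cv2.resize(im[225:280,275:440][:,:,::-1],None,fx=4.8,fy=4.8,interpolation=cv2.INTER_CUBIC)
b=cv2.resize(im[210:272,180:250][:,:,::-1],None,fx=5,fy=5,interpolation=cv2.INTER_CUBIC)
c=np.zeros((a.shape[0]+b.shape[0],a.shape[1],3),np.uint8);c[:a.shape[0]]=a;c[a.shape[0]:,:b.shape[1]]=b
cv2.imwrite("pics/crop.png",c);print(a.shape,b.shape)
# tray mask
h=cv2.cvtColor(im,cv2.COLOR_RGB2HSV)[140:300,70:270]
m=((h[...,0]<25)&(h[...,1]>80)).astype(np.uint8);m=cv2.morphologyEx(m,cv2.MORPH_CLOSE,np.ones((9,9)))
c=max(cv2.findContours(m,0,2)[0],key=cv2.contourArea);report("tray",cv2.boxPoints(cv2.minAreaRect(c))+[70,140],.022)
E
```

```text
[[305.82705535 253.33732548]
 [406.46744443 234.13363248]] [ 78 115 147] [195 113  75]
[105 121 133]
blue [[289.4, 242.4], [316.5, 236.0], [322.9, 263.4], [295.8, 269.7]] c [ 0.485  -0.0767] len [0.0595 0.06   0.0593 0.06  ] ang [ -78.1 -168.1  101.9   12.1]
[ 10 157 195]
cop [[387.8, 223.4], [422.1, 220.0], [424.9, 248.4], [390.7, 251.8]] c [ 0.5162 -0.2917] len [0.0738 0.0611 0.0735 0.0611] ang [ -85.6 -176.3   94.4    4. ]
(264, 792, 3) (310, 350, 3)
tray [[78.5, 264.0], [91.1, 152.6], [255.0, 171.2], [242.3, 282.6]] c [0.5762 0.2472] len [0.2603 0.385  0.2596 0.3804] ang [ -6.3 -97.9 172.6  82.2]
```

View pics/crop.png

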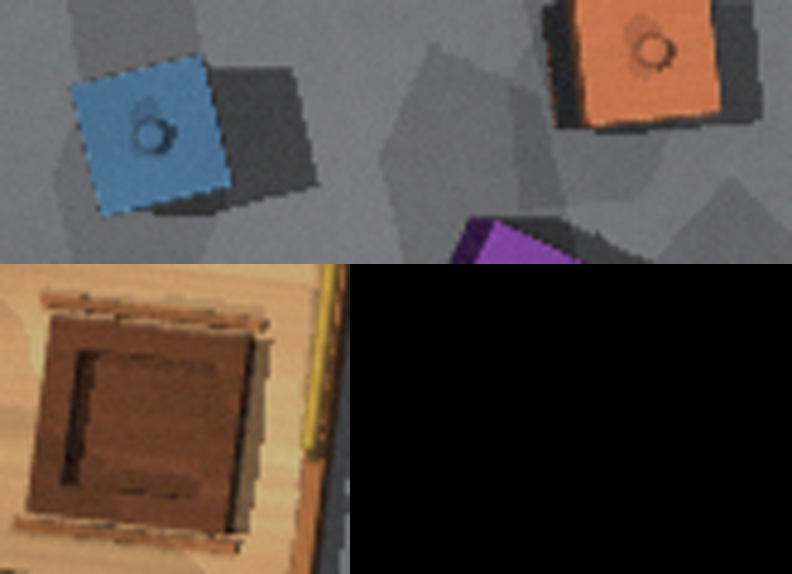

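The crop confirms the blue lid at full-image (306,253), the orange-copper lid at (409,236), and the stand with its well at about (208,241). The copper mask caught some of the dark side, so I'll tighten it and fit the stand and well too.

```bash
python3 - <<'E'
from h import *
im=get_image("top");h=cv2.cvtColor(im,cv2.COLOR_RGB2HSV)
def rect(m,off,name,z,k=5):
    m=cv2.morphologyEx(m.astype(np.uint8),cv2.MORPH_OPEN,np.ones((3,3)));m=cv2.morphologyEx(m,cv2.MORPH_CLOSE,np.ones((k,k)))
    c=max(cv2.findContours(m,0,2)[0],key=cv2.contourArea);mm=np.zeros_like(m);cv2.drawContours(mm,[c],-1,1,-1)
    M=cv2.moments(mm,True);ce=unproj("top",[[M["m10"]/M["m00"]+off[0],M["m01"]/M["m00"]+off[1]]],z)
    report(name,cv2.boxPoints(cv2.minAreaRect(c))+off,z);print("  centroid",ce.round(4),"side",(np.sqrt(M["m00"])))
x=h[210:265,380:440];rect((abs(x[...,0].astype(int)-9)<8)&(x[...,2]>150),[380,210],"cop",.1)
x=h[225:285,280:335];rect((abs(x[...,0].astype(int)-105)<10)&(x[...,1]>90)&(x[...,2]>90),[280,225],"blue",.1)
x=h[212:272,180:245];g=x[...,2];print(g[30,8:60].tolist());print(g[5:58,28].tolist())
rect((g<140)&(x[...,1]>90),[180,212],"stand",.026,7)
# well by subpixel gradient along rows/cols in world-aligned warp of stand plane
c0=np.array([.5200,.158]);th=np.radians(-7)
R=np.array([[np.cos(th),-np.sin(th)],[np.sin(th),np.cos(th)]])
# warp: 2px/mm, image x = tray x, image y = tray y, z=.026 centred at c0
s=np.arange(-60,60.1,.5)/1000;X,Y=np.meshgrid(s,s);P=(R@np.c_[X.ravel(),Y.ravel()].T).T+c0
uv=proj("top",np.c_[P,np.full(len(P),.026)]).astype(np.float32).reshape(*X.shape,2)
w=cv2.remap(im,uv[...,0],uv[...,1],cv2.INTER_CUBIC);cv2.imwrite("pics/warp.png",cv2.resize(w[::-1,:,::-1],None,fx=2.4,fy=2.4))
print(sensors.state()["t"])
E
```

```text
cop [[394.2, 222.8], [421.8, 220.0], [424.6, 247.7], [397.0, 250.5]] c [ 0.5175 -0.2981] len [0.0595 0.0596 0.0593 0.0596] ang [ -85.6 -176.3   94.4    3.9]
  centroid [[ 0.5174 -0.2982]] side 27.80287754891569
blue [[289.4, 242.1], [316.7, 236.1], [322.8, 263.4], [295.4, 269.5]] c [ 0.4853 -0.0765] len [0.0598 0.0597 0.0596 0.0597] ang [ -78.8 -168.8  101.2   11.4]
  centroid [[ 0.4852 -0.0767]] side 27.892651361962706
[98, 108, 106, 109, 108, 88, 37, 49, 60, 98, 103, 107, 105, 104, 105, 105, 104, 105, 104, 109, 105, 106, 106, 105, 108, 107, 107, 108, 108, 105, 106, 102, 106, 97, 98, 96, 98, 98, 93, 77, 43, 94, 114, 113, 125, 199, 195, 198, 199, 200, 202, 200]
[178, 159, 140, 142, 161, 117, 104, 105, 103, 104, 108, 70, 86, 91, 103, 106, 101, 97, 100, 105, 102, 98, 99, 104, 110, 105, 102, 96, 106, 101, 102, 110, 114, 112, 98, 94, 94, 91, 59, 95, 106, 102, 105, 106, 108, 147, 105, 123, 141, 164, 177, 186, 186]
stand [[184.3, 262.8], [189.3, 219.3], [234.4, 224.5], [229.3, 268.0]] c [0.5127 0.1481] len [0.1007 0.1046 0.1007 0.1041] ang [ -7.1 -97.9 172.6  82.1]
  centroid [[0.5159 0.1479]] side 42.661458015403085
1.0
```

View pics/warp.png

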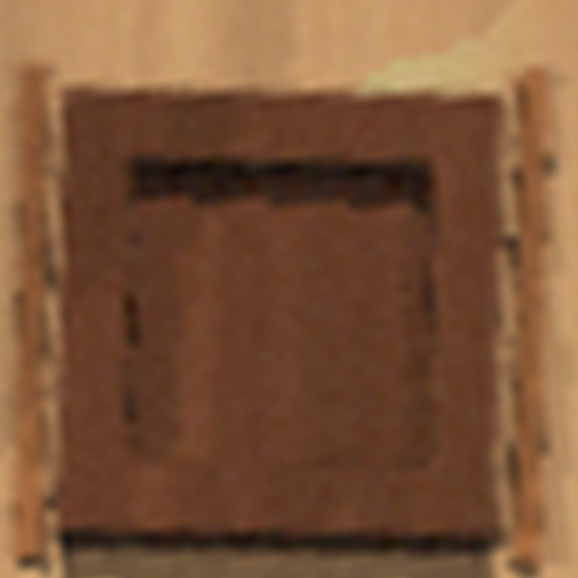

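Call:
jog_arm(
  rows=[
    {"grip": 1,"dp": [0,0.16,0],"twist": 0.045},
    {"grip": 1,"dp": [0,0.16,0],"twist": 0.045},
    {"grip": 1,"dp": [0,0.16,0],"twist": 0.045},
    {"grip": 1,"dp": [0,0.16,0],"twist": 0.045},
    {"grip": 1,"dp": [0,0.16,0],"twist": 0.045},
    {"grip": 1,"dp": [0,0.16,0],"twist": 0.045},
    {"grip": 1,"dp": [0,0.16,0],"twist": 0.045},
    {"grip": 1,"dp": [0,0.16,0],"twist": 0.0},
  ],
  force=40,
)

```text
t: 1.8
tcp_pos: [0.492, 0.4072, 0.2315]
orientation: [0.0, 0.993, 0.114, 0.001]
wrist_force: [0.0, 0.6, -0.2]
width: 0.0855
```

The warp at 4.8 px/mm shows the stand spanning 62–500 by 92–533, which is 92 mm as expected. The well mouth spans 130–432 by 160–463, which is 63 mm. That puts the well centre near (0.518, 0.1535) with yaw about -7°. Next I go to the blue caddy.

Call:
jog_arm(
  rows=[
    {"grip": 1,"dp": [-0.043,0.155,0],"twist": 0.008},
    {"grip": 1,"dp": [-0.043,0.155,0],"twist": 0},
    {"grip": 1,"dp": [-0.043,0.155,0],"twist": 0},
    {"grip": 1,"dp": [-0.043,0.155,0],"twist": 0},
    {"grip": 1,"dp": [-0.043,0.155,0],"twist": 0},
    {"grip": 1,"dp": [-0.043,0.155,0],"twist": 0},
    {"grip": 1,"dp": [-0.043,0.155,0],"twist": 0},
    {"grip": 1,"dp": [-0.043,0.155,0],"twist": 0.0},
  ],
)

```text
t: 2.6
tcp_pos: [0.4666, 0.0218, 0.2317]
orientation: [-0.0, 0.995, 0.103, 0.001]
wrist_force: [1.4, -0.8, -0.6]
width: 0.0855
```

```bash
cat >> h.py <<'E'
def togo(x,y,z,yaw):
    s=sensors.state();q=s["orientation"];p=s["tcp_pos"];a=2*np.arctan2(q[2],q[1])
    d=np.array([x,y])-p[:2];r=np.radians(yaw)
    print("t",round(s["t"],2),"tcp",p.round(4),"yaw",np.degrees(a).round(2),"w",round(s["width"],4),"F",s["wrist_force"].round(2))
    print("twist",((np.degrees(a)-yaw)/180).round(4),"dp at target yaw",(np.array([d[0]*np.cos(r)+d[1]*np.sin(r),d[0]*np.sin(r)-d[1]*np.cos(r),p[2]-z])/.3).round(4))
E
python3 -c "
from h import *
togo(.4853,-.0767,.052,11.6)"
```

```text
t 2.6 tcp [0.4666 0.0218 0.2317] yaw 11.85 w 0.0855 F [ 1.39 -0.81 -0.65]
twist 0.0014 dp at target yaw [-0.0049  0.3342  0.5992]
```

Call:
jog_arm(
  rows=[
    {"grip": 1,"dp": [-0.002,0.112,0],"twist": 0.001},
    {"grip": 1,"dp": [-0.002,0.112,0],"twist": 0},
    {"grip": 1,"dp": [-0.001,0.11,0.05],"twist": 0},
    {"grip": 1,"dp": [0,0,0.1],"twist": 0},
    {"grip": 1,"dp": [0,0,0.1],"twist": 0},
    {"grip": 1,"dp": [0,0,0.05],"twist": 0},
    {"grip": 1,"dp": [0,0,0],"twist": 0},
    {"grip": 1,"dp": [0,0,0],"twist": 0},
  ],
)

```text
t: 3.4
tcp_pos: [0.4859, -0.075, 0.1416]
orientation: [0.0, 0.995, 0.101, 0.0]
wrist_force: [-0.3, 0.3, 1.0]
width: 0.0852
```

```bash
python3 -c "
from h import *
togo(.4853,-.0767,.052,11.6)"
```

```text
t 3.4 tcp [ 0.4859 -0.075   0.1416] yaw 11.64 w 0.0852 F [-0.28  0.29  1.05]
twist 0.0002 dp at target yaw [-0.0031  0.0051  0.2988]
```

Call:
jog_arm(
  rows=[
    {"grip": 1,"dp": [-0.003,0.005,0.1],"twist": 0},
    {"grip": 1,"dp": [0,0,0.1],"twist": 0},
    {"grip": 1,"dp": [0,0,0.07],"twist": 0},
    {"grip": 1,"dp": [0,0,0.029],"twist": 0},
    {"grip": 1,"dp": [0,0,0],"twist": 0},
    {"grip": -1,"dp": [0,0,0],"twist": 0},
    {"grip": -1,"dp": [0,0,0],"twist": 0},
    {"grip": -1,"dp": [0,0,0],"twist": 0},
  ],
  force=40,
)

```text
t: 4.2
tcp_pos: [0.4862, -0.0767, 0.053]
orientation: [0.0, 0.995, 0.101, 0.001]
wrist_force: [-0.6, -0.2, 7.1]
width: 0.0599
```

Call:
jog_arm(
  rows=[
    {"grip": -1,"dp": [0,0,0],"twist": 0},
    {"grip": -1,"dp": [0,0,0],"twist": 0},
    {"grip": -1,"dp": [0,0,-0.03],"twist": 0},
    {"grip": -1,"dp": [0,0,-0.06],"twist": 0},
    {"grip": -1,"dp": [0,0,-0.05],"twist": 0},
    {"grip": -1,"dp": [0,0,0],"twist": 0},
    {"grip": -1,"dp": [0,0,0],"twist": 0},
    {"grip": -1,"dp": [0,0,0],"twist": 0},
  ],
)

```text
t: 5.0
tcp_pos: [0.4844, -0.0763, 0.0932]
orientation: [-0.0, 0.995, 0.102, -0.001]
wrist_force: [0.5, -0.2, -2.4]
width: 0.0597
```

```bash
python3 -c "
from h import *
togo(.4853,-.0767,.052,11.6)
print(np.mean([ (get_image('side'),sensors.state()['wrist_force'])[1] for _ in range(6)],0))"
```

```text
t 5.0 tcp [ 0.4844 -0.0763  0.0932] yaw 11.66 w 0.0597 F [ 0.45 -0.24 -2.38]
twist 0.0003 dp at target yaw [0.0028 0.0019 0.1373]
[ 0.04197657 -0.44717871 -2.54946172]
```

Blue reads about 2.5 N (0.25 kg), so it is probably the lighter one. I'll set it back gently.

Call:
jog_arm(
  rows=[
    {"grip": -1,"dp": [0,0,0.06],"twist": 0},
    {"grip": -1,"dp": [0,0,0.04],"twist": 0},
    {"grip": -1,"dp": [0,0,0.02],"twist": 0},
    {"grip": -1,"dp": [0,0,0.01],"twist": 0},
    {"grip": -1,"dp": [0,0,0.005],"twist": 0},
    {"grip": -1,"dp": [0,0,0.002],"twist": 0},
    {"grip": -1,"dp": [0,0,0.001],"twist": 0},
    {"grip": -1,"dp": [0,0,0],"twist": 0},
  ],
)

```text
t: 6.1
tcp_pos: [0.4847, -0.0766, 0.053]
orientation: [-0.0, 0.995, 0.101, 0.0]
wrist_force: [-2.1, 0.6, 4.8]
width: 0.0598
```

Call:
jog_arm(
  rows=[
    {"grip": 1,"dp": [0,0,0],"twist": 0},
    {"grip": 1,"dp": [0,0,0],"twist": 0},
    {"grip": 1,"dp": [0,0,0],"twist": 0},
    {"grip": 1,"dp": [0,0,-0.03],"twist": 0},
    {"grip": 1,"dp": [0,0,-0.1],"twist": 0},
    {"grip": 1,"dp": [0,0,-0.14],"twist": 0},
    {"grip": 1,"dp": [0,0,-0.06],"twist": 0},
    {"grip": 1,"dp": [0,0.1,0],"twist": 0},
  ],
)

```text
t: 6.9
tcp_pos: [0.4924, -0.1022, 0.154]
orientation: [-0.001, 0.994, 0.105, 0.002]
wrist_force: [0.6, 0.6, -0.5]
width: 0.0851
```

```bash
python3 - <<'E'
from h import *
togo(.5175,-.2981,.052,4.2)
im=get_image("top")
E
```

```text
t 6.9 tcp [ 0.4924 -0.1022  0.154 ] yaw 12.07 w 0.0851 F [ 0.58  0.57 -0.45]
twist 0.0437 dp at target yaw [0.0355 0.6574 0.3401]
```

Call:
jog_arm(
  rows=[
    {"grip": 1,"dp": [0,0,0],"twist": 0.043},
    {"grip": 1,"dp": [0.009,0.15,0],"twist": 0},
    {"grip": 1,"dp": [0.009,0.15,0],"twist": 0},
    {"grip": 1,"dp": [0.009,0.15,0],"twist": 0},
    {"grip": 1,"dp": [0.009,0.15,0],"twist": 0},
    {"grip": 1,"dp": [0,0.045,0.03],"twist": 0},
    {"grip": 1,"dp": [0,0,0.02],"twist": 0},
    {"grip": 1,"dp": [0,0,0],"twist": 0},
  ],
)

```text
t: 7.75
tcp_pos: [0.5137, -0.2961, 0.1349]
orientation: [-0.002, 0.999, 0.034, -0.002]
wrist_force: [-1.1, -0.3, -0.3]
width: 0.0852
```

```bash
python3 - <<'E'
from h import *
togo(.5175,-.2981,.052,4.2)
E
```

```text
t 7.75 tcp [ 0.5137 -0.2961  0.1349] yaw 3.93 w 0.0852 F [-1.08 -0.28 -0.27]
twist -0.0015 dp at target yaw [0.012  0.0075 0.2763]
```

Call:
jog_arm(
  rows=[
    {"grip": 1,"dp": [0.011,0.006,0.03],"twist": -0.001},
    {"grip": 1,"dp": [0,0,0.1],"twist": 0},
    {"grip": 1,"dp": [0,0,0.1],"twist": 0},
    {"grip": 1,"dp": [0,0,0.046],"twist": 0},
    {"grip": 1,"dp": [0,0,0],"twist": 0},
    {"grip": 1,"dp": [0,0,0],"twist": 0},
    {"grip": -1,"dp": [0,0,0],"twist": 0},
    {"grip": -1,"dp": [0,0,0],"twist": 0},
  ],
)

```text
t: 8.55
tcp_pos: [0.5186, -0.3002, 0.0547]
orientation: [0.0, 0.999, 0.036, 0.0]
wrist_force: [-9.6, 1.4, 17.3]
width: 0.0597
```

Call:
jog_arm(
  rows=[
    {"grip": -1,"dp": [0,0,0],"twist": 0},
    {"grip": -1,"dp": [0,0,0],"twist": 0},
    {"grip": -1,"dp": [0,0,-0.03],"twist": 0},
    {"grip": -1,"dp": [0,0,-0.06],"twist": 0},
    {"grip": -1,"dp": [0,0,-0.05],"twist": 0},
    {"grip": -1,"dp": [0,0,0],"twist": 0},
    {"grip": -1,"dp": [0,0,0],"twist": 0},
    {"grip": -1,"dp": [0,0,0],"twist": 0},
  ],
)

```text
t: 9.35
tcp_pos: [0.5178, -0.2992, 0.0948]
orientation: [-0.0, 0.999, 0.036, -0.001]
wrist_force: [-0.1, -0.0, -5.1]
width: 0.0595
```

```bash
python3 -c "
from h import *
togo(.5177,.1535,.2,-7.1)
F=[]
for _ in range(6):
    im=get_image('side');s=sensors.state();F.append(s['wrist_force'])
print(np.mean(F,0),s['moment'],s['tcp_pos'])"
```

```text
t 9.35 tcp [ 0.5178 -0.2992  0.0948] yaw 4.09 w 0.0595 F [-0.14 -0.01 -5.13]
twist 0.0622 dp at target yaw [-0.187  -1.4975 -0.3508]
[-0.04133907  0.25998402 -5.16690333] [-0.02135419 -0.02807857 -0.03049693] [ 0.51815348 -0.29973241  0.09498194]
```

Copper reads about 5.1 N (0.52 kg), so it is the heavier. I'll set it back as well, with a short release, then pick it up again for seating.

Call:
jog_arm(
  rows=[
    {"grip": -1,"dp": [0,0,0.06],"twist": 0},
    {"grip": -1,"dp": [0,0,0.04],"twist": 0},
    {"grip": -1,"dp": [0,0,0.02],"twist": 0},
    {"grip": -1,"dp": [0,0,0.01],"twist": 0},
    {"grip": -1,"dp": [0,0,0.005],"twist": 0},
    {"grip": -1,"dp": [0,0,0.002],"twist": 0},
    {"grip": -1,"dp": [0,0,0],"twist": 0},
    {"grip": 0.6,"dp": [0,0,0],"twist": 0},
  ],
)

```text
t: 10.45
tcp_pos: [0.5194, -0.3006, 0.0551]
orientation: [0.001, 0.999, 0.036, 0.001]
wrist_force: [0.1, -0.6, 0.8]
width: 0.0682
```

Call:
jog_arm(
  rows=[
    {"grip": 0.6,"dp": [0,0,0],"twist": 0},
    {"grip": 0.6,"dp": [0,0,0],"twist": 0},
    {"grip": 0.6,"dp": [0,0,0],"twist": 0},
    {"grip": 0.6,"dp": [0,0,0],"twist": 0},
    {"grip": -1,"dp": [0,0,0],"twist": 0},
    {"grip": -1,"dp": [0,0,0],"twist": 0},
    {"grip": -1,"dp": [0,0,0],"twist": 0},
    {"grip": -1,"dp": [0,0,0],"twist": 0},
  ],
)

```text
t: 11.25
tcp_pos: [0.518, -0.2999, 0.0545]
orientation: [-0.0, 0.999, 0.035, -0.0]
wrist_force: [-2.4, -0.4, 5.0]
width: 0.0595
```

```bash
python3 -c "
from h import *
togo(.5177,.1535,.2,-7.1)"
```

```text
t 11.25 tcp [ 0.518  -0.2999  0.0545] yaw 4.07 w 0.0595 F [-2.39 -0.41  5.02]
twist 0.062 dp at target yaw [-0.1878 -1.4997 -0.4851]
```

Call:
jog_arm(
  rows=[
    {"grip": -1,"dp": [0,0,-0.05],"twist": 0},
    {"grip": -1,"dp": [0,0,-0.12],"twist": 0},
    {"grip": -1,"dp": [0,0,-0.13],"twist": 0},
    {"grip": -1,"dp": [0,0,-0.13],"twist": 0},
    {"grip": -1,"dp": [0,0,-0.1],"twist": 0},
    {"grip": -1,"dp": [0,0,-0.03],"twist": 0.031},
    {"grip": -1,"dp": [0,0,0],"twist": 0.031},
    {"grip": -1,"dp": [0,0,0],"twist": 0},
  ],
)

```text
t: 12.05
tcp_pos: [0.5181, -0.2989, 0.2226]
orientation: [-0.0, 0.998, -0.061, -0.0]
wrist_force: [-0.3, 0.5, -5.4]
width: 0.0598
```

Call:
jog_arm(
  rows=[
    {"grip": -1,"dp": [-0.012,-0.09,0],"twist": 0},
    {"grip": -1,"dp": [-0.018,-0.14,0],"twist": 0},
    {"grip": -1,"dp": [-0.018,-0.14,0],"twist": 0},
    {"grip": -1,"dp": [-0.018,-0.14,0],"twist": 0},
    {"grip": -1,"dp": [-0.018,-0.14,0],"twist": 0},
    {"grip": -1,"dp": [-0.018,-0.14,0],"twist": 0},
    {"grip": -1,"dp": [-0.018,-0.14,0],"twist": 0},
    {"grip": -1,"dp": [-0.018,-0.14,0],"twist": 0},
  ],
)

```text
t: 12.85
tcp_pos: [0.5158, 0.0256, 0.2219]
orientation: [0.0, 0.998, -0.061, -0.001]
wrist_force: [1.9, 0.1, -5.5]
width: 0.0596
```

```bash
python3 -c "
from h import *
togo(.5175,.1517,.1,-7.1)
im=get_image('top')
q,h=lid(im,105,(280,225,335,285));report('blue',q,.1)"
```

```text
t 12.85 tcp [0.5158 0.0256 0.2219] yaw -6.94 w 0.0596 F [ 1.94  0.07 -5.47]
twist 0.0009 dp at target yaw [-0.0463 -0.4177  0.4063]
blue [[289.3, 243.1], [316.3, 236.8], [322.7, 263.9], [295.7, 270.2]] c [ 0.4837 -0.0764] len [0.0592 0.0595 0.059  0.0595] ang [ -78.1 -168.1  101.9   12.1]
```

Call:
jog_arm(
  rows=[
    {"grip": -1,"dp": [-0.015,-0.14,0],"twist": 0},
    {"grip": -1,"dp": [-0.014,-0.14,0],"twist": 0},
    {"grip": -1,"dp": [-0.01,-0.1,0],"twist": 0},
    {"grip": -1,"dp": [-0.004,-0.038,0.05],"twist": 0.001},
    {"grip": -1,"dp": [0,0,0.13],"twist": 0},
    {"grip": -1,"dp": [0,0,0.13],"twist": 0},
    {"grip": -1,"dp": [0,0,0.08],"twist": 0},
    {"grip": -1,"dp": [0,0,0],"twist": 0},
  ],
)

```text
t: 13.7
tcp_pos: [0.516, 0.1481, 0.1016]
orientation: [0.002, 0.998, -0.063, -0.004]
wrist_force: [-0.9, -0.4, -5.3]
width: 0.0596
```

```bash
python3 -c "
from h import *
im=get_image('top');cv2.imwrite('pics/o.png',cv2.resize(im[190:290,150:280,::-1],None,fx=6,fy=6))
im=get_image('top')
togo(.5185,.1517,.0805,-7.1)"
```

```text
t 13.8 tcp [0.5194 0.1488 0.105 ] yaw -7.29 w 0.0597 F [ 0.09  0.62 -5.12]
twist -0.001 dp at target yaw [-0.0042 -0.0093  0.0817]
```

Call:
jog_arm(
  rows=[
    {"grip": -1,"dp": [-0.003,-0.008,0],"twist": -0.001},
    {"grip": -1,"dp": [0,0,0.02],"twist": 0},
    {"grip": -1,"dp": [0,0,0.02],"twist": 0},
    {"grip": -1,"dp": [0,0,0.015],"twist": 0},
    {"grip": -1,"dp": [0,0,0.01],"twist": 0},
    {"grip": -1,"dp": [0,0,0],"twist": 0},
    {"grip": -1,"dp": [0,0,0],"twist": 0},
    {"grip": -1,"dp": [0,0,0],"twist": 0},
  ],
)

```text
t: 14.6
tcp_pos: [0.5191, 0.1523, 0.0859]
orientation: [-0.0, 0.998, -0.062, 0.0]
wrist_force: [0.7, 0.3, -4.8]
width: 0.0592
```

```bash
python3 -c "
from h import *
togo(.5185,.1517,.0805,-7.1)"
```

```text
t 14.6 tcp [0.5191 0.1523 0.0859] yaw -7.09 w 0.0592 F [ 0.72  0.29 -4.77]
twist 0.0001 dp at target yaw [-0.0017  0.0022  0.018 ]
```

Call:
jog_arm(
  rows=[
    {"grip": -1,"dp": [-0.001,0.001,0.003],"twist": 0},
    {"grip": -1,"dp": [0,0,0.003],"twist": 0},
    {"grip": -1,"dp": [0,0,0.003],"twist": 0},
    {"grip": -1,"dp": [0,0,0.003],"twist": 0},
    {"grip": -1,"dp": [0,0,0.003],"twist": 0},
    {"grip": -1,"dp": [0,0,0.003],"twist": 0},
    {"grip": -1,"dp": [0,0,0.003],"twist": 0},
    {"grip": -1,"dp": [0,0,0],"twist": 0},
  ],
)

```text
t: 15.4
tcp_pos: [0.5185, 0.1521, 0.0794]
orientation: [0.0, 0.998, -0.062, -0.0]
wrist_force: [0.4, -0.3, -5.5]
width: 0.0597
```

```bash
python3 -c "
from h import *
togo(.5185,.1517,.0805,-7.1);print(sensors.state()['moment'])"
```

```text
t 15.4 tcp [0.5185 0.1521 0.0794] yaw -7.08 w 0.0597 F [ 0.36 -0.27 -5.49]
twist 0.0001 dp at target yaw [ 0.0002  0.0012 -0.0037]
[-0.03630348  0.0369811  -0.0221953 ]
```

Call:
jog_arm(
  rows=[
    {"grip": -1,"dp": [0,0,0.002],"twist": 0},
    {"grip": -1,"dp": [0,0,0.002],"twist": 0},
    {"grip": -1,"dp": [0,0,0.002],"twist": 0},
    {"grip": -1,"dp": [0,0,0.002],"twist": 0},
    {"grip": -1,"dp": [0,0,0],"twist": 0},
    {"grip": -1,"dp": [0,0,0],"twist": 0},
    {"grip": -1,"dp": [0,0,0],"twist": 0},
    {"grip": -1,"dp": [0,0,0],"twist": 0},
  ],
)

```text
t: 16.2
tcp_pos: [0.5186, 0.1521, 0.0771]
orientation: [-0.0, 0.998, -0.062, 0.0]
wrist_force: [0.7, -0.0, -5.6]
width: 0.0593
```

```bash
python3 -c "
from h import *
togo(.5185,.1517,.0685,-7.1);print(sensors.state()['moment'])"
```

```text
t 16.2 tcp [0.5186 0.1521 0.0771] yaw -7.08 w 0.0593 F [ 0.67 -0.03 -5.59]
twist 0.0001 dp at target yaw [-0.0001  0.0014  0.0288]
[-0.02944969 -0.04538691 -0.00227303]
```

Call:
jog_arm(
  rows=[
    {"grip": -1,"dp": [0,0,0.002],"twist": 0},
    {"grip": -1,"dp": [0,0,0.002],"twist": 0},
    {"grip": -1,"dp": [0,0,0.002],"twist": 0},
    {"grip": -1,"dp": [0,0,0.001],"twist": 0},
    {"grip": -1,"dp": [0,0,0.001],"twist": 0},
    {"grip": -1,"dp": [0,0,0],"twist": 0},
    {"grip": -1,"dp": [0,0,0],"twist": 0},
    {"grip": -1,"dp": [0,0,0],"twist": 0},
  ],
)

```text
t: 17.0
tcp_pos: [0.5186, 0.1521, 0.0747]
orientation: [0.0, 0.998, -0.062, 0.0]
wrist_force: [-0.4, -0.1, -5.5]
width: 0.0594
```

```bash
python3 -c "
from h import *
togo(.5185,.1517,.0685,-7.1);print(sensors.state()['moment'])"
```

```text
t 17.0 tcp [0.5186 0.1521 0.0747] yaw -7.08 w 0.0594 F [-0.4  -0.11 -5.55]
twist 0.0001 dp at target yaw [-0.0001  0.0012  0.0207]
[-0.03176637  0.07171037  0.03198472]
```

It has gone 5 mm below the stand-top height with no contact, so it is inside the well. I'll carry on down gently.

Call:
jog_arm(
  rows=[
    {"grip": -1,"dp": [0,0,0.002],"twist": 0},
    {"grip": -1,"dp": [0,0,0.002],"twist": 0},
    {"grip": -1,"dp": [0,0,0.002],"twist": 0},
    {"grip": -1,"dp": [0,0,0.002],"twist": 0},
    {"grip": -1,"dp": [0,0,0.002],"twist": 0},
    {"grip": -1,"dp": [0,0,0.002],"twist": 0},
    {"grip": -1,"dp": [0,0,0],"twist": 0},
    {"grip": -1,"dp": [0,0,0],"twist": 0},
  ],
)

```text
t: 17.8
tcp_pos: [0.5186, 0.1521, 0.0711]
orientation: [0.0, 0.998, -0.062, -0.0]
wrist_force: [0.6, -0.8, -5.4]
width: 0.0597
```

Call:
jog_arm(
  rows=[
    {"grip": -1,"dp": [0,0,0.002],"twist": 0},
    {"grip": -1,"dp": [0,0,0.001],"twist": 0},
    {"grip": -1,"dp": [0,0,0.001],"twist": 0},
    {"grip": -1,"dp": [0,0,0.001],"twist": 0},
    {"grip": -1,"dp": [0,0,0.001],"twist": 0},
    {"grip": -1,"dp": [0,0,0],"twist": 0},
    {"grip": -1,"dp": [0,0,0],"twist": 0},
    {"grip": -1,"dp": [0,0,0],"twist": 0},
  ],
)

```text
t: 18.6
tcp_pos: [0.5186, 0.1521, 0.0693]
orientation: [-0.0, 0.998, -0.062, 0.0]
wrist_force: [-0.9, -0.3, -5.3]
width: 0.0593
```

```bash
python3 -c "
from h import *
togo(.5185,.1517,.0675,-7.1);print(sensors.state()['moment'])"
```

```text
t 18.6 tcp [0.5186 0.1521 0.0693] yaw -7.08 w 0.0593 F [-0.94 -0.32 -5.29]
twist 0.0001 dp at target yaw [-0.0001  0.0013  0.0061]
[-0.01660631  0.02192022 -0.02388238]
```

Call:
jog_arm(
  rows=[
    {"grip": -1,"dp": [0,0,0.001],"twist": 0},
    {"grip": -1,"dp": [0,0,0.001],"twist": 0},
    {"grip": -1,"dp": [0,0,0.001],"twist": 0},
    {"grip": -1,"dp": [0,0,0.001],"twist": 0},
    {"grip": -1,"dp": [0,0,0.001],"twist": 0},
    {"grip": -1,"dp": [0,0,0],"twist": 0},
    {"grip": -1,"dp": [0,0,0],"twist": 0},
    {"grip": -1,"dp": [0,0,0],"twist": 0},
  ],
)

```text
t: 19.4
tcp_pos: [0.5186, 0.1521, 0.0682]
orientation: [-0.0, 0.998, -0.062, 0.0]
wrist_force: [-2.5, -0.1, 5.1]
width: 0.0596
```

The caddy is on the floor at TCP 0.068 (0.0545 on the table plus 14 mm), pressing about 10 N. Now I release and retreat.

Call:
jog_arm(
  rows=[
    {"grip": -1,"dp": [0,0,-0.002],"twist": 0},
    {"grip": 1,"dp": [0,0,0],"twist": 0},
    {"grip": 1,"dp": [0,0,0],"twist": 0},
    {"grip": 1,"dp": [0,0,0],"twist": 0},
    {"grip": 1,"dp": [0,0,0],"twist": 0},
    {"grip": 1,"dp": [0,0,-0.03],"twist": 0},
    {"grip": 1,"dp": [0,0,-0.1],"twist": 0},
    {"grip": 1,"dp": [0,0,-0.15],"twist": 0},
  ],
)

```text
t: 20.2
tcp_pos: [0.5169, 0.1516, 0.152]
orientation: [0.001, 0.998, -0.062, -0.002]
wrist_force: [1.0, 0.3, -0.2]
width: 0.0857
```

Call:
jog_arm(
  rows=[
    {"grip": 1,"dp": [0,0,-0.15],"twist": 0},
    {"grip": 1,"dp": [0,0,-0.1],"twist": 0},
    {"grip": 1,"dp": [-0.1,0,0],"twist": 0},
    {"grip": 1,"dp": [-0.1,0,0],"twist": 0},
    {"grip": 1,"dp": [0,0.12,0],"twist": 0},
    {"grip": 1,"dp": [0,0.12,0],"twist": 0},
    {"grip": 1,"dp": [0,0,0],"twist": 0},
    {"grip": 1,"dp": [0,0,0],"twist": 0},
  ],
)

```text
t: 21.0
tcp_pos: [0.4501, 0.0874, 0.228]
orientation: [-0.0, 0.998, -0.063, 0.0]
wrist_force: [0.3, 0.3, 0.4]
width: 0.0857
```

```bash
python3 - <<'E'
from h import *
a=get_image("side");b=get_image("top")
x=cv2.resize(a[120:340,190:440,::-1],(400,352));y=cv2.resize(b[140:300,70:340,::-1],(400,237))
cv2.imwrite("pics/end.png",np.vstack([x,y]));togo(.5,0,.3,0)
for z in(.114,.126):
    q,h=lid(b,9,(185,215,235,270));report("cop",q,z)
E
```

```text
t 21.1 tcp [0.4506 0.0889 0.2278] yaw -7.02 w 0.0853 F [-0.39  0.35 -0.43]
twist -0.039 dp at target yaw [ 0.1647  0.2964 -0.2408]
cop [[185.0, 215.0], [234.0, 215.0], [234.0, 269.0], [185.0, 269.0]] c [0.5126 0.1258] len [0.1035 0.1138 0.1029 0.1138] ang [-91.3 179.2  88.7  -0.5]
cop [[185.0, 215.0], [234.0, 215.0], [234.0, 269.0], [185.0, 269.0]] c [0.512  0.1228] len [0.1022 0.1124 0.1016 0.1124] ang [-91.3 179.2  88.7  -0.5]
```

View pics/end.png

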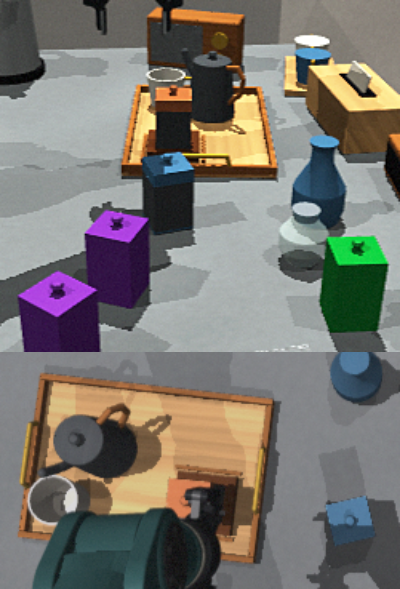

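The side view shows the copper caddy upright in the stand, the blue one upright on the table, and nothing else moved. The gripper blocks the top view, so I'll move it aside for one clean check.

Call:
jog_arm(
  rows=[
    {"grip": 1,"dp": [0,0.15,-0.05],"twist": 0},
    {"grip": 1,"dp": [0,0.15,0],"twist": 0},
    {"grip": 1,"dp": [0,0.15,0],"twist": 0},
    {"grip": 1,"dp": [0,0.15,0],"twist": 0},
    {"grip": 1,"dp": [0,0.15,0],"twist": 0},
    {"grip": 1,"dp": [0,0.1,0],"twist": 0},
    {"grip": 1,"dp": [0,0,0],"twist": 0},
    {"grip": 1,"dp": [0,0,0],"twist": 0},
  ],
)

```text
t: 21.9
tcp_pos: [0.4193, -0.1647, 0.2424]
orientation: [-0.0, 0.998, -0.062, -0.0]
wrist_force: [0.6, 0.7, 0.3]
width: 0.0852
```

```bash
python3 - <<'E'
from h import *
b=get_image("top");h=cv2.cvtColor(b,cv2.COLOR_RGB2HSV)[200:275,170:245]
m=((abs(h[...,0].astype(int)-9)<6)&(h[...,2]>150)&(h[...,1]>135)).astype(np.uint8)
m=cv2.morphologyEx(m,cv2.MORPH_OPEN,np.ones((5,5)));m=cv2.morphologyEx(m,cv2.MORPH_CLOSE,np.ones((7,7)))
c=max(cv2.findContours(m,0,2)[0],key=cv2.contourArea)
for z in(.114,.126):report("cop",cv2.boxPoints(cv2.minAreaRect(c))+[170,200],z)
cv2.imwrite("pics/end2.png",cv2.resize(b[200:275,170:245,::-1],None,fx=6,fy=6))
E
```

```text
cop [[181.2, 252.1], [183.9, 224.6], [211.5, 227.3], [208.7, 254.9]] c [0.5179 0.1535] len [0.0583 0.0585 0.0583 0.0583] ang [ -6.2 -97.1 173.6  83. ]
cop [[181.2, 252.1], [183.9, 224.6], [211.5, 227.3], [208.7, 254.9]] c [0.5172 0.1502] len [0.0575 0.0577 0.0575 0.0576] ang [ -6.2 -97.1 173.6  83. ]
```

View pics/end2.png

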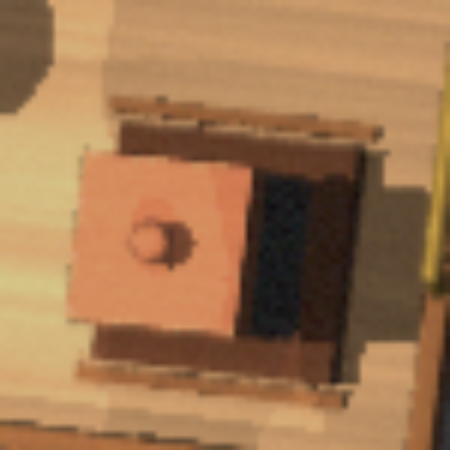

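The lid centre, taken at the seated height of 114 mm, is (0.5179, 0.1535), which matches the well. The caddy is square and upright, with an even margin on the stand. Handing in.

```bash
python3 -c "
from cell import arm;print(arm.sign_off())"
```

```text
the job is handed in; nothing more can be done
None
```

The copper-lidded caddy is the heavier one and now sits fully home in the stand's well; the blue one is back upright on the table. The job was handed in at about 22 s of the 72 s allowed, and sign-off gives no verdict.

- **Weighing:** I lifted blue first (about 2.5 N, 0.25 kg) and set it back. Then I lifted copper (about 5.1 N, 0.52 kg) and set it back before picking it up again for seating.
- **Seating:** The caddy entered the well on the first try without touching the stand's top. It reached the floor at the expected height, 14 mm above its table height, pressing about 10 N.
- **Last checks:** The final top view put the copper lid at (0.518, 0.1535), matching the well centre measured at the start. The side view showed both caddies upright, and the teapot, cup and vases looked undisturbed. The book and spectacles were outside that view, but the arm never went near them.
- **Failed check:** My first lid measurement after seating failed because the gripper blocked the view. I repeated it after moving the arm away.

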